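# Key the flower die into the petal press

## Task

Take the flower die (rose collar) out of the wooden rack and fit it in the petal press: set its flat tang in the round mouth and, pressing only lightly, turn it until the tang drops into the hidden slot and the collar sits flush on the press, then let go. Never force it, and leave the other two dies and the things on the table where they are.

Things in the scene. Friction and masses are not known exactly. Their poses are not given: they have to be found in the camera images.
- die_flower: Flower die, 0.2 to 0.33 kg, upright in one of the rack's wells (which one varies). Origin: centre of the underside of its rose-red round collar (56 mm across, 6 mm thick); z up. Below it a flat steel tang 30 mm along the die's x, 9 mm along y, 27 mm long; a half turn makes no difference to it. Above the collar a square grip block, with a rose five-petal flower 4 mm high on top.
- die_grip (a point): On the flower die's axis, 30 mm above the underside of its collar: a good height to grip the square aluminium block, 30 x 30 mm, which reaches from 6 to 46 mm above the collar's underside, its faces square to the die's x and y.
- press: Petal press, bolted down. Origin: under the centre of its grey die block, 110 x 110 mm, top face 44 mm above the table; a white mark on the top points along its -x. On its +y side a foot 20 mm high, a steel column (44 mm across, 175 mm from the mouth's axis) and an arm swung away, up to 213 mm high.
- seat_face (a point): Centre of the brass seat's top face, 14 mm down the round mouth. Its slot, 34 x 12.5 mm and 22 mm deep, is stuck at an unmeasured heading: its long side lies 0.25 to 1.55 rad anticlockwise (from above) of the press's x. A crosswise tang stops on the seat, collar 13 mm above the block; along the slot (within about 0.1 rad) it drops until the collar lies on the block.
- press_mouth (a point): Centre of the round mouth in the press block, level with its top face. The mouth is 33.5 mm across, with a 5 mm steel chamfer at its rim (43.5 mm across at the top), and 14 mm deep down to the brass seat.
- rack: Wooden die rack, fixed, 260 (its x) x 80 x 40 mm high, origin under its centre; three round wells 37 mm across, 34 mm deep, at x = -82, 0, +82 mm. A die hangs in a well by its collar, which lies on the rack's top.
- die_leaf: Leaf die: same shape as the flower die, with green collar and a green leaf on top; stays in the rack.
- die_disc: Disc die: same shape, with blue collar and a blue disc on top; stays in the rack.
- pencil: Black mechanical pencil, 140 mm, lying on the mat on the robot's side; origin under its middle, x along it.
- clip: Small steel clip, about 45 x 22 x 14 mm, lying on the mat beyond the press and rack.
- case: Wooden instrument case 90 x 240 x 30 mm lying to the robot's right, long side along its y.
Things that resemble listed ones, but are neither listed nor needed, are in the scene too. Of the things like the die_flower, leave any that is black, purple or yellow; of the rest the smaller one is meant.

How it is judged (in metres and radians):
On the way:
1. the flower die has been lifted out of the rack (height (world z) of die_flower above 0.07 m and contact force between die_flower and rack below 0.1 N), for 0.1 s.
At the end, for the whole second after the job is handed in: The flower die's tang is down in the slot: the underside of its collar is within 2 mm of the press block's top face, within 4 mm of the mouth's centre, upright within 0.06 rad, at rest and let go (z of die_flower in the frame of press_mouth between -0.003 and 0.002 m and horizontal distance between die_flower and press_mouth below 0.004 m and angle between die_flower's own z axis and vertical below 0.06 rad and linear speed of die_flower below 0.02 m/s); the robot touches nothing.
It fails at once if the flower die is forced: more than 50 N between it and the press (contact force between die_flower and press above 50 N).
It fails at once if another die is moved by more than 20 mm (distance of any of die_leaf, die_disc from where it was at the start of the episode above 0.02 m).
It fails at once if a bystander on the table is moved by more than 30 mm (distance of any of pencil, clip, case from where it was at the start of the episode above 0.03 m).
It also fails if it takes over 72 s, if anything falls off the work surface, if the arm or the gripper's body presses on something with over 40 N, if the wrist force passes 120 N, or if a joint passes its speed limit or range.

## Robot

A 6-joint arm with a two-finger parallel gripper is mounted at the origin on the work surface. World frame = base frame: x ahead of the robot, y to its left, z up, the work surface at z = 0. Lengths are in mm, angles in degrees, forces in N, time in s.
With the tool pointing down it reaches from about 325 to 925 mm from the base axis. Payload 3.1 kg.
Tool frame: the origin (TCP) lies at the very end of the fingers, on their centre line; the grasp point (between the pads) lies grasp_offset behind it (grasp_offset is the distance from the TCP to the grasp point, in mm); z points along the fingers, x is the direction in which the jaws open and shut, and the axes are right-handed (so a half turn about z gives the same grasp; the last joint's range is limited). The gripper opens to 85 mm and grips with 20 to 120 N. Pads are 22 mm wide; open, the fingers measure 114 mm over their backs; the gripper's body (76 mm by 85 mm) begins 54 mm behind the grasp point. The pads swing forward as they close: fully open they stand 13 mm farther back than shut.
Start: joints at [-69.683, 12.427, 92.441, -0, 75.132, -6.429], TCP at [281.291, -558.135, 231.3] pointing down, gripper open.
Joint ranges: [-157.48, 157.48], [-44.54, 120.13], [17.64, 146.25], [-64.5, 244.5], [7.68, 150.69], [-147.95, 147.95]. Speed limits (degrees/s): [159.86, 159.86, 180, 180, 180, 180].

## Interface

Orientations are given as [roll, pitch, yaw] about the fixed x, y, z axes, in that order (R = Rz(yaw) Ry(pitch) Rx(roll)).
In Python, from station import * gives the robot as it stands. Calls block until the motion is done:
- goto(position, orientation): joint-space move of the TCP to a pose.
- move_l(position, attitude=None, speed=150): straight line of the TCP; attitude=None keeps the orientation; speed is the mean speed in mm/s.
- move_j(angles): joint-space move.
- grip(opening, squeeze=None): finger opening in mm; squeeze is the grip in N (None keeps the last); returns when the fingers have stopped.
- wait(seconds).
- solve_ik(position, orientation): joint angles nearest the present ones, or None.
- get_obs(): the state.
- get_image(name): name is "side" or "top" or "wrist"; returns the picture (384x512x3 uint8, red, green, blue); there is no depth.
- get_calibration(name): a dict with "fx", "fy", "cx", "cy" (pixels), "R" (3x3) and "t" (3): a world point X has camera coordinates R X + t; the wrist camera has in their place "mount" (4x4, takes a point from camera to tool coordinates, whose origin is the TCP and whose axes are the tool frame's). Camera axes: x right, y down, z forward; pixel columns grow to the right and rows downward; lengths in mm; the calibration is good to about 2 mm. A picture is of the moment at which its call begins: read the wrist's pose just before it. get_calibration takes no time and is no camera call.
A pose or a line that the arm cannot do raises Unreachable and nothing moves.
- sign_off(): hands the job in, once; it reports no verdict.
Trained networks look in the newest picture that a camera, given by its name, has taken for a name from the list of things; names that differ only in an ending like _2 or _b are one class to them, and where a whole thing is asked for, a point or a joint stands for the part that bears it (a point fixed in the world has none). Each returns a list of dicts, best first, with "score" (0 to 1); they miss things now and then, are a little off and sometimes report something else, mostly with a low value. They report only what shows in the picture. A call takes as long as a camera call. They do not tell look-alikes from the thing itself.
- spot_in(name, camera): "extent" ([centre column, centre row, width, height] in pixels, round what is visible of it).
- regions_of(name, camera): "region" (384x512 bool, what is visible of it) and "extent" ([centre column, centre row, width, height] in pixels, round what is visible of it).
The state is a dict: "t": time; "joint_pos": joint angles; "qvel": joint speeds; "effort": joint torques, N m; "tcp_pos": TCP position; "ee_rot": TCP orientation; "wrist_force": force on the tool from outside, world axes, zero at the start; "moment": the same for the moment, N m; "grip_width": finger opening in mm.
Only numpy, scipy, OpenCV 4.12 (cv2) and the standard library are available. Lean on these libraries where they do the work, as an engineer would, in place of code of your own. Each camera call takes 0.05 s, during which the arm holds its last target.

## Working session

There is one attempt and no reset: what is moved stays moved. The work goes in short steps, each a Python script; the robot and the scene stay as the last script left them, time stands still between calls to the robot, and variables do not carry over. Pictures are saved under pics/ and viewed, and the job is handed in when it is done.

```bash
ls; mkdir -p pics; python3 - <<'E'
from station import *
import cv2
for n in ["side","top","wrist"]:
    im=get_image(n); cv2.imwrite(f"pics/{n}0.png",im[:,:,::-1])
    c=get_calibration(n); print(n,c)
    for k in ["die_flower","die_leaf","die_disc","press","rack","press_mouth"]:
        try: print(k,[(round(d["score"],2),[round(float(v)) for v in d["extent"]]) for d in spot_in(k,n)][:4])
        except Exception as e: print(k,e)
o=get_obs();print(o)
import station;print([x for x in dir(station) if 'off' in x], globals().get('grasp_offset'))
E
```

```text
pics
side {'fx': 410.7982037166111, 'fy': 410.7982037166111, 'cx': 253.97025327841567, 'cy': 194.95146929389807, 'R': array([[-0.86972744, -0.49343384,  0.00986047],
       [-0.39256083,  0.67954337, -0.61977157],
       [ 0.29911565, -0.54290318, -0.78472031]]), 't': array([425.61232382, 340.28175523, 644.58172823])}
die_flower [(0.84, [362, 148, 38, 41]), (0.79, [292, 249, 28, 34]), (0.73, [275, 178, 25, 33]), (0.69, [253, 122, 34, 42])]
die_leaf [(0.85, [247, 162, 20, 28])]
die_disc [(0.61, [307, 200, 30, 27])]
press [(0.61, [98, 332, 194, 99])]
rack [(0.86, [279, 196, 120, 88])]
press_mouth [(0.73, [99, 332, 192, 104])]
top {'fx': 382.9150151362398, 'fy': 382.9150151362398, 'cx': 262.93726604766516, 'cy': 184.19010677359233, 'R': array([[-0.01841316, -0.99975499, -0.01228498],
       [-0.98974268,  0.019967  , -0.14145932],
       [ 0.14166996,  0.00955426, -0.98986784]]), 't': array([-105.61548748,  555.79865516, 1003.97407864])}
die_flower [(0.97, [353, 234, 32, 28]), (0.8, [241, 229, 23, 18]), (0.65, [336, 140, 31, 30]), (0.62, [288, 187, 17, 19])]
die_leaf [(0.79, [294, 159, 
[... 724 characters left out ...]
5, 'joint_pos': array([-6.96808996e+01,  1.24275264e+01,  9.24408445e+01,  7.03275711e-04,
        7.51314373e+01, -6.42925615e+00]), 'qvel': array([-0.07826077,  0.04069051,  0.17727197,  0.02048239, -0.12428074,
       -0.03222553]), 'effort': array([-8.21547492e-04, -3.96902883e+01, -3.04263210e+01, -4.05609790e-04,
        5.73181387e-04,  3.71684017e-07]), 'tcp_pos': array([ 281.31762828, -558.1266541 ,  231.30099346]), 'ee_rot': array([-1.79999346e+02, -2.66793084e-04, -6.32518239e+01]), 'wrist_force': array([ 0.31654238, -0.20178102, -0.3304544 ]), 'moment': array([ 0.01105356, -0.03842452,  0.0893441 ]), 'grip_width': 85.32618533115081}
['grasp_offset', 'sign_off'] 18.700000000000003
```

View pics/top0.png

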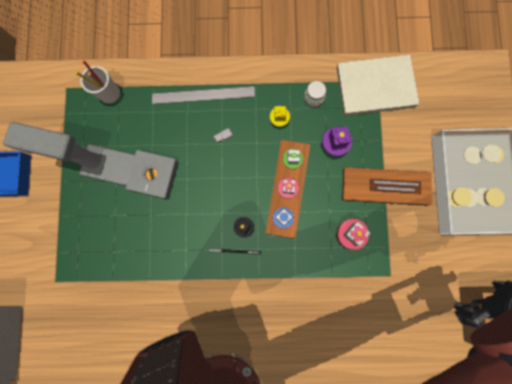

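View pics/side0.png

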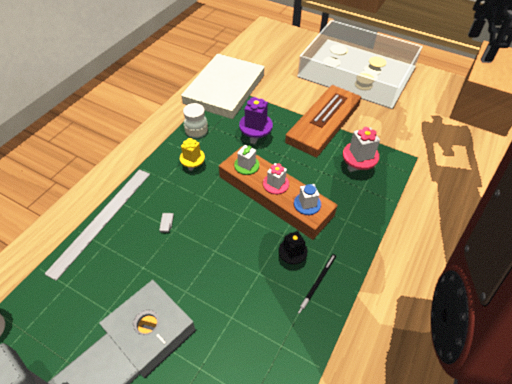

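Top picture: flower die in the rack's middle well at about (288,187), between the leaf (293,158) and disc (283,217). The large red die at (353,234) is the look-alike. Press mouth is at (151,174). Next I'll localise them and look closer with the wrist camera.

```bash
cat > h.py <<'E'
from station import *
import station, numpy as np, cv2
from scipy.spatial.transform import Rotation as Rot
def ray(cal,u,v,tcp=None,rpy=None):
    d=np.array([(u-cal["cx"])/cal["fx"],(v-cal["cy"])/cal["fy"],1.])
    if "R" in cal: R=np.array(cal["R"]);return -R.T@cal["t"],R.T@d
    M=np.array(cal["mount"]);T=Rot.from_euler("xyz",rpy,degrees=True).as_matrix()
    return T@M[:3,3]+tcp, T@M[:3,:3]@d
def onz(cal,u,v,z,tcp=None,rpy=None):
    o,d=ray(cal,u,v,tcp,rpy); return o+d*(z-o[2])/d[2]
def proj(cal,X,tcp=None,rpy=None):
    X=np.asarray(X,float)
    if "R" in cal: p=np.array(cal["R"])@X+cal["t"]
    else:
        M=np.array(cal["mount"]);T=Rot.from_euler("xyz",rpy,degrees=True).as_matrix()
        p=M[:3,:3].T@(T.T@(X-tcp)-M[:3,3])
    return np.array([p[0]/p[2]*cal["fx"]+cal["cx"],p[1]/p[2]*cal["fy"]+cal["cy"]])
def snap(name):
    o=get_obs(); im=get_image("wrist"); cv2.imwrite(f"pics/{name}.png",im[:,:,::-1])
    np.savez(f"pics/{name}.npz",tcp=o["tcp_pos"],rpy=o["ee_rot"],im=im); return o,im
E
python3 - <<'E'
from h import *
t=get_calibration("top")
for n,u,v,z in [("flower",288,187,80),("leaf",293,158,80),("disc",283,217,80),("mouth",151,174,44),("big",353,234,60),("mark0",160,182,44),("rackA",283,142,40),("rackB",309,144,40),("rackC",295,236,40),("rackD",268,234,40),
 ("pr1",177,157,44),("pr2",168,197,44),("pr3",127,187,44)]:
    print(n,onz(t,u,v,z).round(1))
E
```

```text
flower [ 539. -182.   80.]
leaf [ 616.  -197.3   80. ]
disc [ 461.2 -166.9   80. ]
mouth [587.2 188.7  44. ]
big [ 414.5 -349.3   60. ]
mark0 [564.6 163.6  44. ]
rackA [ 670.1 -173.9   40. ]
rackB [ 662.9 -245.4   40. ]
rackC [ 412.3 -199.2   40. ]
rackD [ 418.9 -127.4   40. ]
pr1 [633.1 118.1  44. ]
pr2 [523.1 141.1  44. ]
pr3 [552.7 253.3  44. ]
```

```bash
python3 - <<'E'
from h import *
for y in (-100,-10,80,170): 
    a=solve_ik([539,-182,230],[180,0,y]); b=solve_ik([585,190,230],[180,0,y]); print(y,None if a is None else a[5], None if b is None else b[5])
goto([539,-182,225],[180,0,80 if 0 else -100])
o,im=snap("w1")
for k in ["die_flower","die_leaf","die_disc"]:
    for d in regions_of(k,"wrist")[:4]: print(k,round(d["score"],2),np.round(d["extent"]))
print(o["t"],o["tcp_pos"],o["ee_rot"])
E
```

```text
-100 74.2742467917907 111.45832061481035
-10 -15.725753208209301 21.458320614810365
80 -105.7257532082093 -68.54167938518965
170 None None
die_flower 0.96 [258. 169.  47.  48.]
die_flower 0.8 [387.  30. 105.  60.]
die_flower 0.68 [423. 254.  93.  85.]
die_flower 0.61 [180. 266.  38.  54.]
die_leaf 0.8 [258.  92.  54.  56.]
die_disc 0.8 [254. 238.  52.  56.]
2.7167 [ 538.91764355 -182.7268072   225.08936535] [-1.79990773e+02 -2.64484369e-02 -1.00031627e+02]
```

View pics/w1.png

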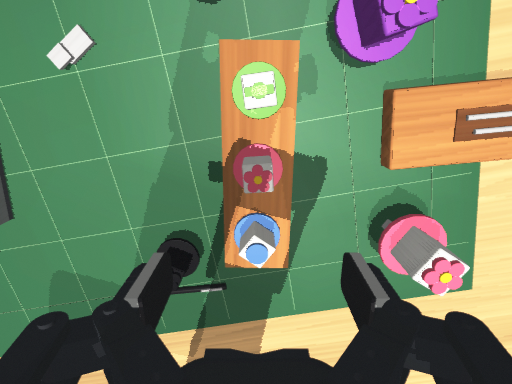

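```bash
python3 - <<'E'
from h import *
im=cv2.imread("pics/w1.png")
c=im[125:215,210:310]; c=cv2.resize(c,None,fx=7,fy=6.5,interpolation=cv2.INTER_CUBIC); c=cv2.convertScaleAbs(c,alpha=1.6); c=cv2.resize(im[130:210,210:310],(800,640),interpolation=cv2.INTER_CUBIC)
cv2.imwrite("pics/w1c.png",cv2.resize(cv2.convertScaleAbs(c,alpha=1.4),(750,600)))
E
```

```text
(no output)
```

View pics/w1c.png

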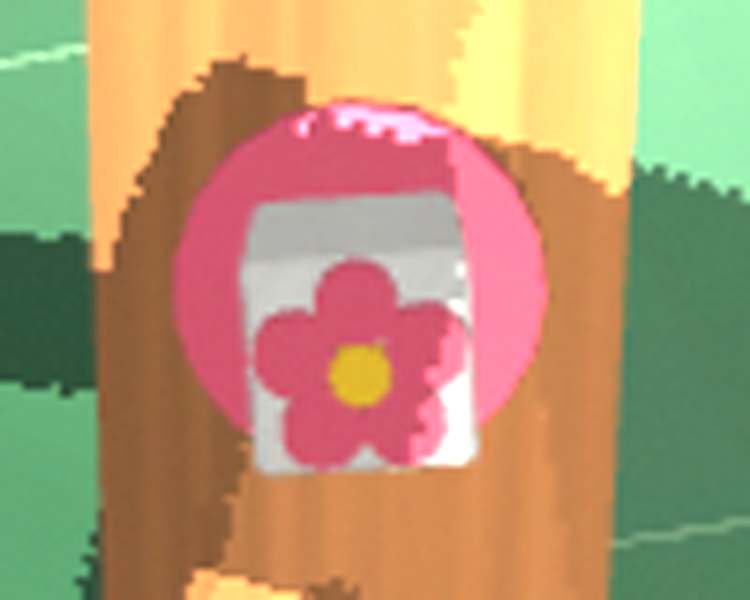

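```bash
python3 - <<'E'
from h import *
d=np.load("pics/w1.npz"); c=get_calibration("wrist")
P=[onz(c,210+x/7.5,130+y/7.5,86,d["tcp"],d["rpy"]) for x,y in [(247,262),(462,245),(478,458),(262,472)]]
P=np.array(P);print(P.round(1),P.mean(0))
for i in range(4):
    e=P[(i+1)%4]-P[i];print(np.linalg.norm(e).round(1),np.degrees(np.arctan2(e[1],e[0])).round(1))
# collar circle centre
for x,y in [(175,285),(546,285)]: print(onz(c,210+x/7.5,130+y/7.5,46,d["tcp"],d["rpy"]).round(1))
for x,y in [(220,41),(298,41),(290,267),(225,267)]: print(onz(c,x,y,40,d["tcp"],d["rpy"]).round(1))
E
```

```text
[[ 558.7 -171.7   86. ]
 [ 556.1 -199.4   86. ]
 [ 527.2 -196.9   86. ]
 [ 530.3 -168.2   86. ]] [ 543.06000932 -184.05421439   86.        ]
27.9 -95.4
29.0 175.1
28.9 83.8
28.7 -6.9
[ 548.4 -157.1   46. ]
[ 538.8 -211.2   46. ]
[ 676.1 -169.    40. ]
[ 662.6 -245.3   40. ]
[ 408.  -201.7   40. ]
[ 422.4 -120.2   40. ]
```

```bash
python3 - <<'E'
from h import *
goto([573,107,180],[180,0,-10])
o,im=snap("w2"); print(o["t"],o["tcp_pos"])
cv2.imwrite("pics/w2c.png",cv2.resize(im[40:160,180:340,::-1],(800,600),interpolation=cv2.INTER_CUBIC))
E
```

```text
4.05 [573.32441632 106.23220926 180.20932902]
```

View pics/w2.png

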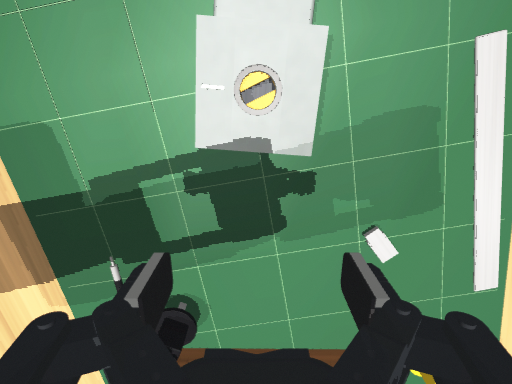

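View pics/w2c.png

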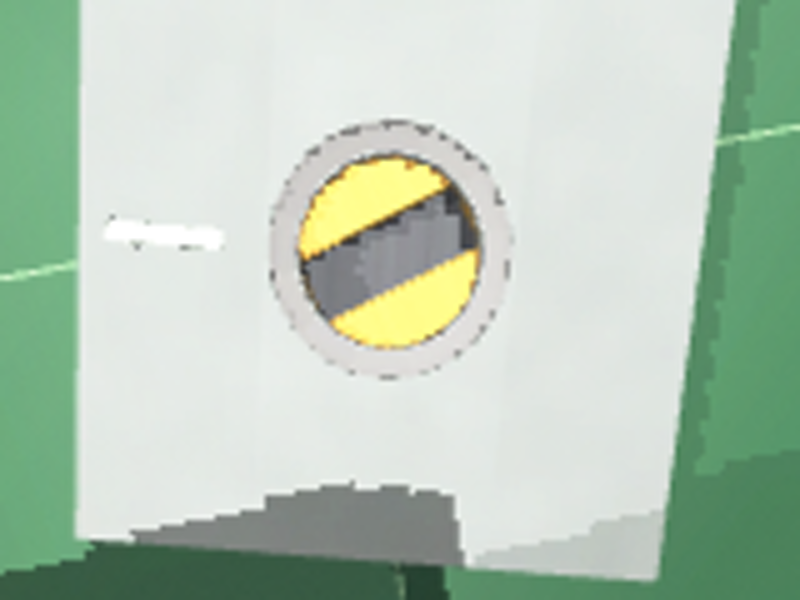

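Wrist picture w2: mouth centred near (258.4,89.8), with the slot visible inside as a dark band in the yellow seat.

```bash
python3 - <<'E'
from h import *
d=np.load("pics/w2.npz"); c=get_calibration("wrist"); T=d["tcp"],d["rpy"]
f=lambda x,y,z:onz(c,180+(x+.5)/5-.5,40+(y+.5)/5-.5,z,*T)
im=d["im"]
hsv=cv2.cvtColor(im,cv2.COLOR_RGB2HSV); m=((hsv[...,0]>15)&(hsv[...,0]<40)&(hsv[...,1]>100)).astype(np.uint8); m[:60]=0;m[125:]=0;m[:,:230]=0;m[:,290:]=0
cnt=np.vstack(cv2.findContours(m,cv2.RETR_EXTERNAL,cv2.CHAIN_APPROX_NONE)[0]); hull=cv2.convexHull(cnt)
(el)=cv2.fitEllipse(hull);print(el, onz(c,*el[0],30,*T))
for x,y in [(272,249),(512,249),(392,120),(392,378)]: print(f(x,y,44).round(1))
for a,b in [((303,260),(448,185)),((335,318),(480,248))]:
    A,B=f(*a,30),f(*b,30);e=B-A;print(A.round(1),B.round(1),np.degrees(np.arctan2(e[1],e[0])))
# slot direction by blobs' separation
n,l,s,cen=cv2.connectedComponentsWithStats(m)
for i in range(1,n):
    if s[i,4]>50:
        yy,xx=np.nonzero(l==i); W=np.array([onz(c,x,y,30,*T) for x,y in zip(xx,yy)])[:,:2]; q=W.mean(0); ev=np.linalg.eigh(np.cov(W.T)); v=ev[1][:,1]; print(q,np.degrees(np.arctan2(v[1],v[0])),s[i,4])
A,B=f(105,230,44),f(222,238,44);e=B-A;print("mark",np.degrees(np.arctan2(e[1],e[0])))
t=get_calibration("top")
E
```

```text
((257.37139892578125, 89.91950988769531), (35.33010482788086, 38.00645446777344), 173.78802490234375) [589.85100234 192.16966634  30.        ]
[569.4 196.1  44. ]
[611.3 188.6  44. ]
[594. 213.  44.]
[586.5 170.5  44. ]
[573.8 193.5  30. ] [602.6 201.6  30. ] 15.747582280468487
[577.8 182.3  30. ] [606.7 189.8  30. ] 14.564294559447372
[587.19617229 201.6828127 ] -165.22596933800986 325
[592.60999762 181.90106494] -164.6772260738375 294
mark -13.79412786619273
```

```bash
python3 - <<'E'
from h import *
goto([543,-184.2,190],[180,0,-95.5])
move_l([543,-184.2,53],speed=120)
print(get_obs()["wrist_force"])
print(grip(28,40)); o=get_obs(); print(o["t"],o["tcp_pos"],o["grip_width"],o["wrist_force"])
move_l([543,-184.2,150],speed=120)
o=get_obs(); print(o["t"],o["tcp_pos"],o["grip_width"],o["wrist_force"],o["ee_rot"])
o,im=snap("w3")
s=get_image("side"); cv2.imwrite("pics/side3.png",cv2.resize(s[60:240,180:420,::-1],(800,600),interpolation=cv2.INTER_CUBIC))
E
```

```text
[ 0.10915608 -0.33531612 -0.41861213]
False
7.0667 [ 543.37143665 -184.46794437   53.43415927] 29.376064532675503 [ 0.10216204 -0.60098642  0.97648041]
8.025 [ 542.08622687 -183.78823366  148.82488698] 29.630729940562272 [ 0.12049504 -0.65697546 -2.93636437] [ 1.79876379e+02  4.42262942e-02 -9.55004254e+01]
```

View pics/side3.png

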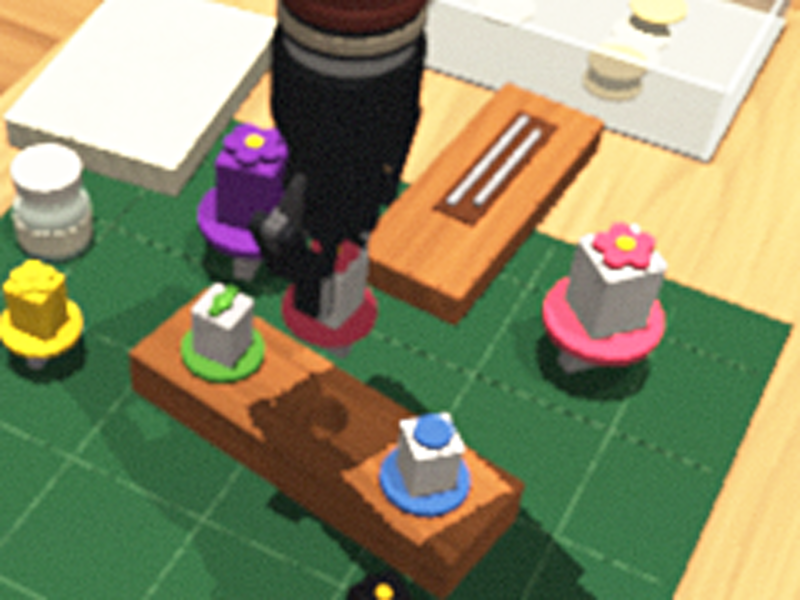

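View pics/w3.png

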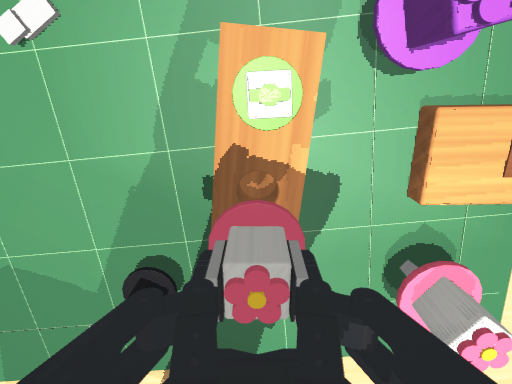

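```bash
python3 - <<'E'
from h import *
s=get_calibration("side"); o=get_obs(); p=o["tcp_pos"]-[0,0,13.4]
im=get_image("side"); x0,y0,w,h=245,120,60,60;k=10
crop=cv2.resize(im[y0:y0+h,x0:x0+w,::-1],(600,600),interpolation=cv2.INTER_CUBIC)
outs=[]
for yaw in (-5.5,84.5):
    c=crop.copy();R=Rot.from_euler("z",yaw,degrees=True).as_matrix()
    pts=[(a,b,z) for z in (-27,0) for a,b in ((15,4.5),(15,-4.5),(-15,-4.5),(-15,4.5))]
    q=[((proj(s,p+R@np.array(v))-[x0,y0]+.5)*k).astype(int) for v in pts]
    for i in range(4):
        cv2.line(c,q[i],q[(i+1)%4],(0,255,255),1);cv2.line(c,q[i],q[i+4],(255,255,0),1)
    th=np.linspace(0,6.28,60);C=[((proj(s,p+[28*np.cos(t),28*np.sin(t),0])-[x0,y0]+.5)*k).astype(int) for t in th]
    cv2.polylines(c,[np.array(C)],True,(255,255,255),1); outs.append(cv2.resize(c,(400,400)))
cv2.imwrite("pics/tang.png",np.hstack(outs))
E
```

```text
(no output)
```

View pics/tang.png

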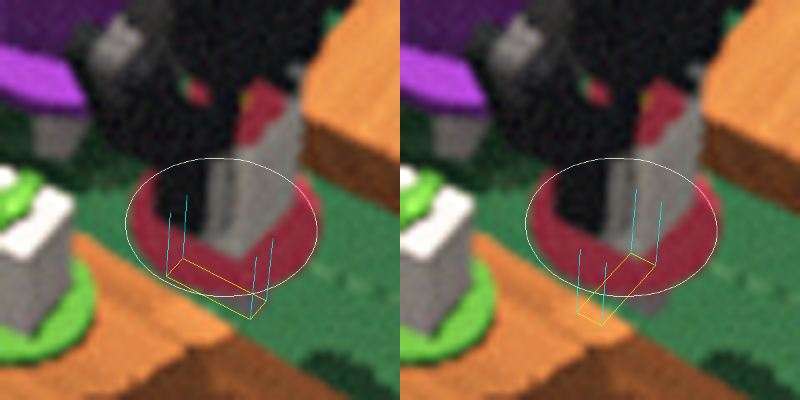

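```bash
python3 - <<'E'
from h import *
d=np.load("pics/w3.npz"); c=get_calibration("wrist"); T=d["tcp"],d["rpy"]
im=d["im"]; hsv=cv2.cvtColor(im,cv2.COLOR_RGB2HSV)
m=((hsv[...,0]>18)&(hsv[...,0]<32)&(hsv[...,1]>150)); m[:280]=0;m[320:]=0;m[:,:235]=0;m[:,280:]=0
yy,xx=np.nonzero(m);print(xx.mean(),yy.mean(),len(xx))
z=T[0][2]-13.4+50
P=onz(c,xx.mean(),yy.mean(),z,*T); M=Rot.from_euler("xyz",T[1],degrees=True).as_matrix()
print(P,T[0],"tool offset",M.T@(P-T[0]))
# fingers-symmetric check: collar edges
g=im[150:350,180:340,::-1]; cv2.imwrite("pics/w3c.png",cv2.resize(g,(640,800))[:600] if 0 else cv2.resize(g,(480,600),interpolation=cv2.INTER_CUBIC))
E
```

```text
256.46031746031747 299.50396825396825 252
[ 541.38197117 -182.42318851  185.42488698] [ 542.08622687 -183.78823366  148.82488698] tool offset [ -1.31950561   0.9108203  -36.5971124 ]
```

View pics/w3c.png

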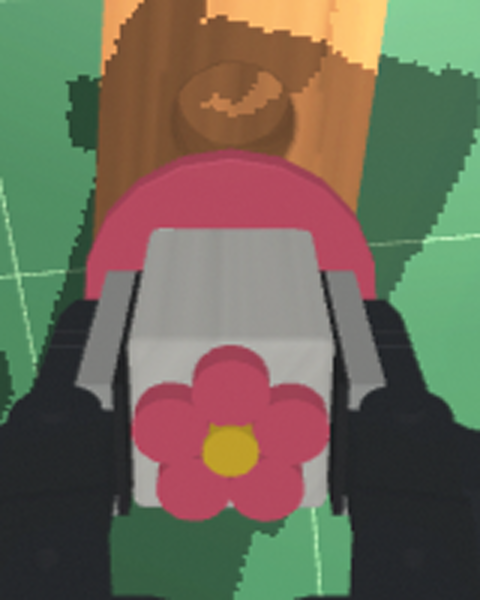

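```bash
cat >> h.py <<'E'
def fitmouth(im,T,guess):
    c=get_calibration("wrist"); u,v=proj(c,guess,*T)
    hsv=cv2.cvtColor(im,cv2.COLOR_RGB2HSV); m=((hsv[...,0]>15)&(hsv[...,0]<40)&(hsv[...,1]>100)).astype(np.uint8)
    w=np.zeros_like(m); cv2.circle(w,(int(u),int(v)),32,1,-1); m*=w
    hull=cv2.convexHull(np.vstack(cv2.findContours(m,cv2.RETR_EXTERNAL,cv2.CHAIN_APPROX_NONE)[0]))
    el=cv2.fitEllipse(hull); print(el,onz(c,*el[0],30,*T).round(2))
    n,l,s,_=cv2.connectedComponentsWithStats(m)
    for i in range(1,n):
        if s[i,4]>50:
            yy,xx=np.nonzero(l==i); W=np.array([onz(c,x,y,30,*T) for x,y in zip(xx,yy)])[:,:2]; vv=np.linalg.eigh(np.cov(W.T))[1][:,1]; print(W.mean(0).round(1),np.degrees(np.arctan(vv[1]/vv[0])).round(1),s[i,4])
E
python3 - <<'E'
from h import *
goto([509.5,170,180],[180,0,-74.9])
o,im=snap("w4"); print(o["t"],o["tcp_pos"],o["ee_rot"],o["grip_width"])
fitmouth(im,(o["tcp_pos"],o["ee_rot"]),[590,192,30])
E
```

```text
9.5167 [509.83019497 169.11428312 179.85662294] [ 1.79995838e+02 -3.89529331e-02 -7.49558705e+01] 29.346886131062906
((256.22442626953125, 93.97965240478516), (36.0572509765625, 37.11509323120117), 4.296517372131348) [590.02 191.89  30.  ]
[586.9 201.7] 16.8 310
[592.7 181.9] 16.1 305
```

View pics/w4.png

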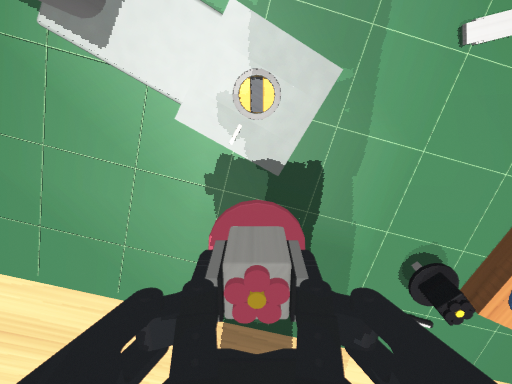

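```bash
python3 - <<'E'
from h import *
o,im=snap("w5"); T=(o["tcp_pos"],o["ee_rot"]); print(o["t"],T,o["wrist_force"])
c=get_calibration("wrist")
hsv=cv2.cvtColor(im,cv2.COLOR_RGB2HSV)
m=((hsv[...,0]>18)&(hsv[...,0]<32)&(hsv[...,1]>150)); m[:280]=0;m[320:]=0;m[:,:235]=0;m[:,280:]=0
yy,xx=np.nonzero(m); P=onz(c,xx.mean(),yy.mean(),T[0][2]+36.6,*T); M=Rot.from_euler("xyz",T[1],degrees=True).as_matrix()
print(M.T@(P-T[0]))
fitmouth(im,T,[590,192,30])
E
```

```text
9.5667 (array([509.9411335 , 168.87699561, 179.87742944]), array([ 1.79993601e+02, -3.11721916e-02, -7.49941267e+01])) [-0.46984217  0.3543677  -3.29494933]
[ -1.17948524   0.46840429 -36.60059504]
((255.92575073242188, 93.83495330810547), (35.84574508666992, 37.54393768310547), 176.9961700439453) [590.19 191.92  30.  ]
[587.4 202. ] 14.2 298
[592.8 181.8] 16.1 295
```

```bash
cat >> h.py <<'E'
def settle(target,yaw,n=4,speed=60):
    cmd=np.array(target,float)
    for i in range(n):
        move_l(list(cmd),[180,0,yaw],speed=speed); wait(0.15)
        e=np.array(target)-get_obs()["tcp_pos"]
        if np.abs(e).max()<0.25: break
        cmd+=e*0.8
    return cmd
E
python3 - <<'E'
from h import *
goto([590.7,191.45,110],[180,0,-74.5]); wait(.2)
cmd=settle([590.7,191.45,95],-74.5)
o=get_obs(); f0=o["wrist_force"]; print(o["t"],cmd,o["tcp_pos"],o["ee_rot"],f0)
while cmd[2]>71.5:
    cmd[2]-=2; move_l(list(cmd),speed=25); o=get_obs(); f=o["wrist_force"]-f0
    print(cmd[2].round(1),o["tcp_pos"].round(2),f.round(1))
    if np.linalg.norm(f)>8: break
print(o["t"])
E
```

```text
10.8833 [590.7  191.45  95.  ] [590.83323861 191.50386384  95.11378044] [-1.79984674e+02 -1.76624568e-03 -7.44944359e+01] [-0.25527308  0.27421649 -2.19977873]
93.0 [590.64 191.44  92.9 ] [ 0.2 -0.3 -0.7]
91.0 [590.51 191.4   90.75] [-0.1 -0.4 -0.7]
89.0 [590.51 191.41  88.77] [-0.3 -0.   0. ]
87.0 [590.51 191.41  86.78] [ 0.3 -0.2 -0.8]
85.0 [590.5  191.41  84.77] [1.1 0.3 0.1]
83.0 [590.49 191.41  82.75] [ 0.1 -0.4 -0.3]
81.0 [590.49 191.41  80.74] [ 0.9  0.3 -0.3]
79.0 [590.5  191.42  78.77] [-0.3  0.2 -0.4]
77.0 [590.5  191.41  76.75] [ 0.  -0.4 -0.6]
75.0 [590.51 191.43  74.78] [ 1.6 -0.7 -0.4]
73.0 [590.48 191.42  72.74] [-0.6  0.   0.3]
71.0 [590.51 191.43  70.79] [ 0.2 -0.6 -0.5]
13.8833
```

Tang is in the mouth with no contact force; next comes the seat level.

```bash
python3 - <<'E'
from h import *
o=get_obs(); f0=o["wrist_force"]; cmd=np.array([590.7,191.45,71.]); mode="go"
while cmd[2]>57.6:
    cmd[2]-=1; move_l(list(cmd),speed=20); o=get_obs(); f=o["wrist_force"]-f0
    print(cmd[2].round(1),o["tcp_pos"].round(2),f.round(1),o["grip_width"].round(2))
    if np.linalg.norm(f)>6: break
print(o["t"])
snap("w6")
E
```

```text
Traceback (most recent call last):
AttributeError: 'float' object has no attribute 'round'
```

```bash
python3 - <<'E'
from h import *
o=get_obs(); f0=np.array([-.2,.2,-2.5]); cmd=np.array([590.7,191.45,70.]); print(o["tcp_pos"])
while cmd[2]>57.6:
    cmd[2]-=1; move_l(list(cmd),speed=20); o=get_obs(); f=o["wrist_force"]-f0
    print(cmd[2].round(1),o["tcp_pos"].round(2),f.round(1),round(float(o["grip_width"]),2))
    if np.linalg.norm(f)>6: break
print(o["t"])
snap("w6")
E
```

```text
[590.63465435 191.43281191  69.91164035]
69.0 [590.6  191.42  68.88] [-0.  -0.6  0.4] 29.41
68.0 [590.59 191.43  67.87] [ 1.  -0.3  0.2] 29.67
67.0 [590.59 191.42  66.88] [ 0.8 -0.6 -0.5] 29.48
66.0 [590.58 191.41  65.85] [ 0.1 -0.9  0.8] 29.9
65.0 [590.58 191.41  64.87] [ 0.   0.2 -0.3] 29.8
64.0 [590.63 191.45  63.89] [-0.4 -0.1  0.1] 29.87
63.0 [590.61 191.41  62.88] [-0.   0.8 -0. ] 30.11
62.0 [590.62 191.45  61.9 ] [0.2 0.5 0. ] 29.35
61.0 [590.61 191.46  60.9 ] [-0.4  0.5  0.9] 29.18
60.0 [590.63 191.44  59.91] [ 0.  -0.1  0.4] 29.4
59.0 [590.61 191.46  58.88] [-0.1 -0.3 -0.9] 29.4
58.0 [590.61 191.43  57.91] [ 0.3 -0.1 -0.7] 29.64
57.0 [591.03 191.56  57.48] [-0.2  0.5  3.1] 29.79
17.3833
```

View pics/w6.png

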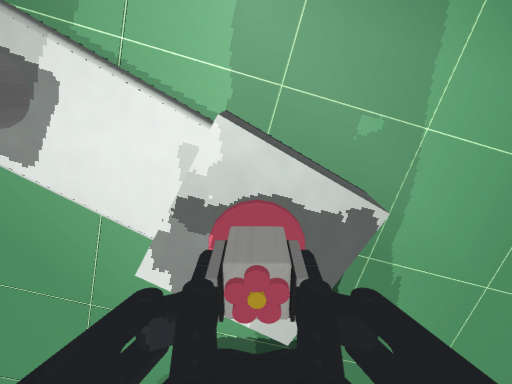

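The tang dropped straight into the slot and flush contact came at TCP z 57.5, as predicted. Now I'll release and retreat.

```bash
python3 - <<'E'
from h import *
grip(60); o=get_obs(); print(o["t"],o["grip_width"],o["tcp_pos"])
move_l([590.7,191.45,150],speed=100)
goto([509.5,170,190],[180,0,-74.5]); wait(.2)
o,im=snap("w7"); print(o["t"],o["wrist_force"])
cv2.imwrite("pics/w7c.png",cv2.resize(im[30:180,160:360,::-1],(800,600),interpolation=cv2.INTER_CUBIC))
s=get_image("side"); cv2.imwrite("pics/side7.png",s[:,:,::-1])
E
```

```text
17.8333 60.181308253576645 [590.85581103 191.47071325  57.11581177]
19.575 [ 0.8063132  -0.31263176 -0.23468086]
```

View pics/w7c.png

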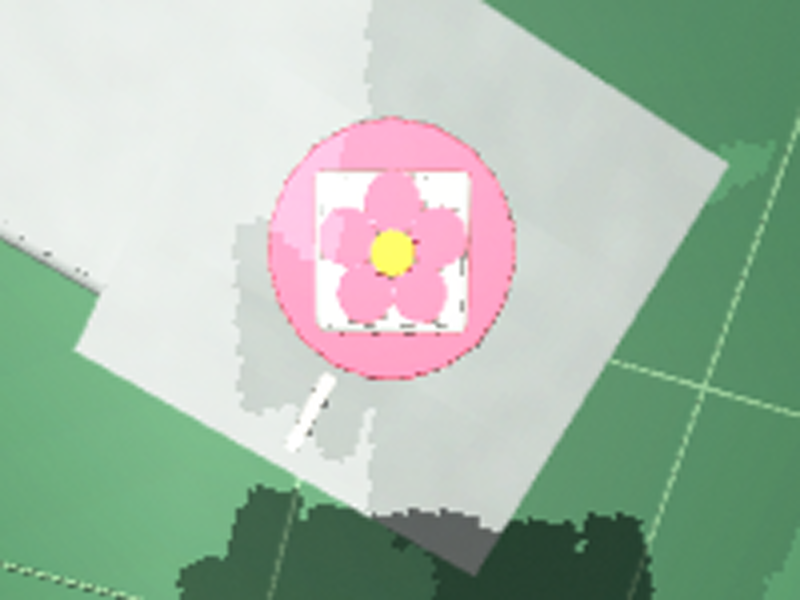

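View pics/side7.png

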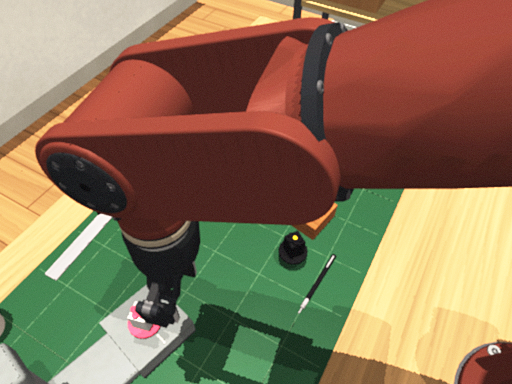

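The wrist crop shows the die upright and centred: yellow eye at crop (392,252) inside a collar centred at (392,248), flat on the block. The side picture shows the gripper clear above it. I'll confirm the collar's size and centre numerically, then hand in.

```bash
python3 - <<'E'
from h import *
d=np.load("pics/w7.npz");T=d["tcp"],d["rpy"];c=get_calibration("wrist")
P=[onz(c,160+(x+.5)/4-.5,30+(y+.5)/4-.5,50,*T) for x,y in [(268,248),(516,248),(392,116),(392,380)]]
print(np.mean(P,0),np.linalg.norm(P[0]-P[1]),np.linalg.norm(P[2]-P[3]))
sign_off()
E
```

```text
[591.48917359 192.65931597  50.        ] 55.675574207081944 56.06231938861323
the job is handed in; nothing more can be done
```

The flower die is in the petal press with its tang down in the slot and its collar flush, and I've handed the job in. `sign_off()` gives no verdict, so the result rests on my own checks.

**What I did:** I took the rose-collar die from the rack's middle well and left the larger red look-alike alone. The wrist camera showed the slot at about 15° in world axes, so I turned the die to match before lowering it. It went straight down without stopping on the seat, at about 20 s of the 72 s allowed.

**Last checks:**
- **Force:** the wrist force changed by only about 3 N, at the final flush contact. The collar touched down at the predicted tool height of 57.5 mm.
- **Fit:** in the last wrist image the collar measures 55.7 x 56.1 mm if taken as lying on the block; its true size is 56 mm. Its centre is about 1.6 mm from my measured mouth centre, within the 4 mm limit and close to the 2 mm calibration error. The die looks upright.
- **Release:** the gripper let go and is clear, with the wrist force back near zero.

**Disagreements and gaps:**
- A rough first estimate of the mouth from the top camera was about 4 mm off the wrist estimate. I used the wrist one, which repeated to 0.2 mm.
- I did not re-photograph the other two dies, the clip or the case at the end. No contact with them showed along the way, and the pencil looked unmoved in the last side picture.

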